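# Ice the kidney dish

## Task

A sample has to be kept cold: with the ice scoop from its stand, scoop ice out of the grey ice pan and tip at least four cubes into the steel kidney dish, then lay the scoop back in its stand as you found it. Do not let the gripper's fingers touch the ice, spill none on the table or the white pad, and leave the dish where it is and the bottle and the vial standing where they are.

Things in the scene. Friction and masses are not known exactly. Their poses are not given: they have to be found in the camera images.
- ice_pan: Dark grey foam ice pan, fixed, open on top, 324 x 156 mm, end lugs to 348 mm, rim top 68 mm high. Origin: centre of its underside; x along its length, z up. Flat floor 12 mm above the table, 264 mm (x) by 96 mm (y); walls flare out 18 mm up to the rim. The ice lies towards +x; the floor's -x third is bare.
- ice_scoop: Cast aluminium scoop, 0.16 kg, 190 mm long. Origin under the middle of its flat floor, x to the open nose, z up. Bowl 90 long, 84 wide (79 inside), walls 42 mm high, raked down to the thin lip at x=+45; back wall at x=-45. Handle from 30 mm up the back wall towards -x, rising 30 deg, 109 mm long, 16 thick (y), 22 high, flat sides. Starts in the stand, nose 25 deg down.
- scoop_grip (a point): Middle of the scoop's handle, where to hold it: 98 mm behind (-x) and 60 mm above the scoop's origin, in the scoop's frame; axes as the scoop's
- scoop_lip (a point): Middle of the scoop's thin front lip, 45 mm ahead (+x) of the scoop's origin, at the underside; axes as the scoop's
- scoop_bowl (a point): Point inside the scoop's bowl, 20 mm above its underside and 5 mm behind its middle; axes as the scoop's
- scoop_stand: Sheet steel scoop stand, fixed, 100 x 100 mm; origin near the centre of its footprint, at the table. Its sheet slopes 25 deg down towards +x, from 57 to 12 mm above the table, between side cheeks 96 mm apart and 22 mm above the sheet, to a 16 mm stop at the low end. The scoop lies with its bowl flat on the sheet, nose down to +x, handle up to -x.
- lip_home (a point): Point of the stand where the scoop's lip (scoop_lip) lies when the scoop is home; axes as the stand's
- grip_home (a point): Point in the air above the stand where the middle of the scoop's handle (scoop_grip) is when the scoop is home; axes as the stand's
- kidney_dish: Polished steel kidney dish, loose, 0.18 kg, 118 mm (x) by 227 mm (y), 41 mm high, thin flared walls; inner floor about 80 x 180 mm, 2 mm thick. It stands on the pad. Origin: centre of its underside, z up. It bulges to +x and is hollowed at -x.
- absorbent_pad: Flat white absorbent pad on the table, fixed, 170 (x) x 240 (y) x 6 mm, under the kidney dish; origin at the centre of its underside
- dish_middle (a point): Middle of the kidney dish, 20 mm above its underside; axes as the dish's
- ice0: Ice cube, clear whitish, 30 mm with rounded edges, 22 g, slippery; origin at its centre. Starts in the ice pan.
- ice1: Ice cube, clear whitish, 30 mm with rounded edges, 22 g, slippery; origin at its centre. Starts in the ice pan.
- ice2: Ice cube, clear whitish, 30 mm with rounded edges, 22 g, slippery; origin at its centre. Starts in the ice pan.
- ice3: Ice cube, clear whitish, 30 mm with rounded edges, 22 g, slippery; origin at its centre. Starts in the ice pan.
- ice4: Ice cube, clear whitish, 30 mm with rounded edges, 22 g, slippery; origin at its centre. Starts in the ice pan.
- ice5: Ice cube, clear whitish, 30 mm with rounded edges, 22 g, slippery; origin at its centre. Starts in the ice pan.
- ice6: Ice cube, clear whitish, 30 mm with rounded edges, 22 g, slippery; origin at its centre. Starts in the ice pan.
- ice7: Ice cube, clear whitish, 30 mm with rounded edges, 22 g, slippery; origin at its centre. Starts in the ice pan.
- infusion_bottle: Clear infusion bottle standing, 60 x 65 mm and 198 mm tall, not part of the job; origin at the centre of its underside, z up
- vial: Injection vial standing, 33 mm wide and 56 mm tall, not part of the job; origin at the centre of its underside, z up
- work_table: The work table with its green cover; its top is the plane z = 0. Origin on the floor, 0.8 m below the top

How it is judged (in metres and radians):
On the way:
1. the scoop, raised clear of the pan, holds ice (((distance between ice0 and scoop_bowl below 0.05 m and height (world z) of ice0 above 0.11 m) or (distance between ice1 and scoop_bowl below 0.05 m and height (world z) of ice1 above 0.11 m) or (distance between ice2 and scoop_bowl below 0.05 m and height (world z) of ice2 above 0.11 m) or (distance between ice3 and scoop_bowl below 0.05 m and height (world z) of ice3 above 0.11 m) or (distance between ice4 and scoop_bowl below 0.05 m and height (world z) of ice4 above 0.11 m) or (distance between ice5 and scoop_bowl below 0.05 m and height (world z) of ice5 above 0.11 m) or (distance between ice6 and scoop_bowl below 0.05 m and height (world z) of ice6 above 0.11 m) or (distance between ice7 and scoop_bowl below 0.05 m and height (world z) of ice7 above 0.11 m))), for 0.2 s.
At the end, for the whole second after the job is handed in: At least four ice cubes rest in the kidney dish (centres within 105 mm of its middle), no cube lies on the table, the pad or the floor, all at rest; the scoop lies home in its stand, lip and handle each within 25 mm of lip_home and grip_home, tilted 19 to 31 degrees, at rest ((distance between each of ice0, ice1, ice2, ice3 and dish_middle below 0.105 m or distance between each of ice4, ice5, ice6, ice7 and dish_middle below 0.105 m or (distance between any of ice0, ice1, ice2, ice3 and dish_middle below 0.105 m and (distance between each of ice4, ice5, ice6 and dish_middle below 0.105 m or distance between each of ice4, ice5, ice7 and dish_middle below 0.105 m or distance between each of ice4, ice6, ice7 and dish_middle below 0.105 m or distance between each of ice5, ice6, ice7 and dish_middle below 0.105 m)) or ((distance between each of ice0, ice1 and dish_middle below 0.105 m or distance between each of ice0, ice2 and dish_middle below 0.105 m or distance between each of ice0, ice3 and dish_middle below 0.105 m or distance between each of ice1, ice2 and dish_middle below 0.105 m or distance between each of ice1, ice3 and dish_middle below 0.105 m or distance between each of ice2, ice3 and dish_middle below 0.105 m) and (distance between each of ice4, ice5 and dish_middle below 0.105 m or distance between each of ice4, ice6 and dish_middle below 0.105 m or distance between each of ice4, ice7 and dish_middle below 0.105 m or distance between each of ice5, ice6 and dish_middle below 0.105 m or distance between each of ice5, ice7 and dish_middle below 0.105 m or distance between each of ice6, ice7 and dish_middle below 0.105 m)) or ((distance between each of ice0, ice1, ice2 and dish_middle below 0.105 m or distance between each of ice0, ice1, ice3 and dish_middle below 0.105 m or distance between each of ice0, ice2, ice3 and dish_middle below 0.105 m or distance between each of ice1, ice2, ice3 and dish_middle below 0.105 m) and distance between any of ice4, ice5, ice6, ice7 and dish_middle below 0.105 m)) and contact force between each of ice0, ice1, ice2, ice3, ice4, ice5, ice6, ice7 and work_table below 0.02 N and contact force between each of ice0, ice1, ice2, ice3, ice4, ice5, ice6, ice7 and absorbent_pad below 0.02 N and height (world z) of each of ice0, ice1, ice2, ice3, ice4, ice5, ice6, ice7 above 0 m and linear speed of each of ice0, ice1, ice2, ice3, ice4, ice5, ice6, ice7 below 0.03 m/s and distance between scoop_lip and lip_home below 0.025 m and distance between scoop_grip and grip_home below 0.025 m and angle between ice_scoop's own z axis and vertical between 0.33 and 0.54 rad and linear speed of ice_scoop below 0.02 m/s); the robot touches nothing.
It fails at once if a finger touches the ice (contact force between the fingers and ice0 above 0.5 N or contact force between the fingers and ice1 above 0.5 N or contact force between the fingers and ice2 above 0.5 N or contact force between the fingers and ice3 above 0.5 N or contact force between the fingers and ice4 above 0.5 N or contact force between the fingers and ice5 above 0.5 N or contact force between the fingers and ice6 above 0.5 N or contact force between the fingers and ice7 above 0.5 N).
It fails at once if the kidney dish is pushed more than 4 cm or tipped (distance of kidney_dish from where it was at the start of the episode above 0.04 m or angle between kidney_dish's own z axis and vertical above 0.4 rad).
It fails at once if the infusion bottle or the vial is knocked over or pushed more than 4 cm (angle between any of infusion_bottle, vial's own z axis and vertical above 0.4 rad or distance of any of infusion_bottle, vial from where it was at the start of the episode above 0.04 m).
It also fails if it takes over 61 s, if anything falls off the work surface, if the arm or the gripper's body presses on something with over 40 N, if the wrist force passes 120 N, or if a joint passes its speed limit or range.

## Robot

A 6-joint arm with a two-finger parallel gripper is mounted at the origin on a cart in front of the work surface, level with it; the furniture and walls round the work are solid. World frame = base frame: x ahead of the robot, y to its left, z up, the work surface at z = 0. Lengths are in mm, angles in rad, forces in N, time in s.
With the tool pointing down it reaches from about 350 to 875 mm from the base axis. Payload 4.2 kg.
Tool frame: the origin (TCP) lies midway between the tips of the shut fingers; the grasp point (between the pads) lies 19 mm behind it; x points along the fingers, y is the direction in which the jaws open and shut, and the axes are right-handed (so a half turn about x gives the same grasp; the last joint's range is limited). The gripper opens to 85 mm and grips with 20 to 120 N. Pads are 22 mm wide; open, the fingers measure 114 mm over their backs; the gripper's body (76 mm by 85 mm) begins 54 mm behind the grasp point. The pads swing forward as they close: fully open they stand 13 mm farther back than shut.
Start: joints at [1.604, 0.385, 0.008, 0, -1.194, -0.259], TCP at [139.897, 609.121, 231.312] pointing down, gripper open.
Joint ranges: [-3.14, 3.14], [-1.21, 2.06], [-1.07, 1.41], [-3.16, 2.05], [-2.99, -0.16], [-3.1, 3.1]. Speed limits (rad/s): [2.79, 2.79, 3.14, 3.14, 3.14, 3.14].

## Interface

Orientations are given as [roll, pitch, yaw] about the fixed x, y, z axes, in that order (R = Rz(yaw) Ry(pitch) Rx(roll)).
In Python, from station import ctrl, cams gives the robot as it stands.
- The arm moves only by the shell command python3 -m inch 'ROWS' [FORCE]. ROWS is JSON, a list of rows, each a list of 5 numbers: the shift along the world's x, y, z in m, then the turn about the world's z in degrees, then the finger opening in m, from 0 to 0.0854. A call has 1 to 12 rows; each row is the pose to reach, as a shift and turn from the pose commanded when the call began; what a row does not reach only later rows make up. A row lasts 1/8 s, in which the tool goes at most 62.5 mm and 10.7 degrees, less where a joint would pass 70% of its speed; a pose out of reach is approached as far as the arm can. A call with a gripper value outside its range is refused whole. The fingers move at their own pace and stop on an object; FORCE is the grip in N (left out, the last holds). Time passes only in rows, so rows that repeat a pose let the fingers close. It gives the time, the measured TCP pose, the force and the opening at its end, in the units of the state.
- ctrl.sense(): the state, without advancing time (a new reading comes with each control period).
- cams.grab_frame(name): name is "scene" or "top"; returns a dict with "frame" (400x640x3 uint8, red, green, blue), "intrinsics" (3x3 intrinsics, pixels), "k1" (the pictures are not rectified: a ray, as slopes to the right and down, at radius r is drawn at 1 + k1 r^2 times it, then the intrinsics apply), "view" (4x4, takes a point from world to camera coordinates). Camera axes: x right, y down, z forward; pixel columns grow to the right and rows downward; lengths in mm; the calibration is good to about 2 mm. A picture is of the moment at which its call begins. There is no depth.
- ctrl.hand_in(): hands the job in, once; it reports no verdict.
The state is a dict: "t": time; "joints": joint angles; "qd": joint speeds; "joint_torque": joint torques, N m; "eef_pos": TCP position; "eef_rot": TCP orientation; "ft_force": force on the tool from outside, world axes, zero at the start; "torque": the same for the moment, N m; "opening": finger opening in mm.
Only numpy, scipy, OpenCV 4.12 (cv2) and the standard library are available. Lean on these libraries where they do the work, as an engineer would, in place of code of your own. Each camera call takes 0.05 s, during which the arm holds its last target. There are 200 camera calls.

## Working session

There is one attempt and no reset: what is moved stays moved. The work goes in short steps, Python scripts to look and compute and a shell command to move; the robot and the scene stay as the last step left them, time stands still between calls to the robot, and variables do not carry over. Pictures are saved under pics/ and viewed, about 8 in all and at most 12, crops included, and the job is handed in when it is done.

```bash
ls; mkdir -p pics; cat > h.py <<'E'
import numpy as np, cv2
from station import ctrl, cams
def snap(n,f,crop=None,s=1):
    d=cams.grab_frame(n); im=d["frame"][:,:,::-1].copy()
    np.savez(f"/tmp/{n}.npz",K=d["intrinsics"],k1=d["k1"],V=d["view"]); cv2.imwrite(f"/tmp/{f}.png",im)
    if crop: x0,y0,x1,y1=crop; im=im[y0:y1,x0:x1]
    if s!=1: im=cv2.resize(im,None,fx=s,fy=s,interpolation=cv2.INTER_CUBIC)
    cv2.imwrite(f"pics/{f}.png",im); return d
def cal(n):
    c=np.load(f"/tmp/{n}.npz"); return c["K"],float(c["k1"]),c["V"]
def ray(n,u,v):
    K,k1,V=cal(n); d=np.linalg.inv(K)@[u,v,1]; a=d[:2]; s=a.copy()
    for _ in range(30): s=a/(1+k1*(s@s))
    R=V[:3,:3]; o=-R.T@V[:3,3]; return o,R.T@np.array([s[0],s[1],1])
def atz(n,u,v,z):
    o,d=ray(n,u,v); return o+d*(z-o[2])/d[2]
def proj(n,P):
    K,k1,V=cal(n); p=V[:3,:3]@np.array(P,float)+V[:3,3]; s=p[:2]/p[2]; s=s*(1+k1*(s@s)); return (K@[s[0],s[1],1])[:2]
E
python3 - <<'E'
from h import *
for n in("scene","top"):
    d=snap(n,n+"0"); print(n,d["intrinsics"],d["k1"]); V=d["view"]; print((-V[:3,:3].T@V[:3,3]).round())
print(ctrl.sense())
E
```

```text
pics
scene [[384.24691998   0.         316.97893781]
 [  0.         384.24691998 197.50735431]
 [  0.           0.           1.        ]] -0.08907928228458903
[-130. -971.  823.]
top [[507.67874571   0.         323.39410182]
 [  0.         507.67874571 200.4362224 ]
 [  0.           0.           1.        ]] -0.018378213227993018
[ 386.  -24. 1578.]
{'t': 0.1, 'joints': array([ 1.60360263e+00,  3.85466779e-01,  6.78152371e-03, -4.38450521e-04,
       -1.19401398e+00, -2.58591163e-01]), 'qd': array([ 0.00049148, -0.00079774,  0.00303003,  0.00197984,  0.00162466,
        0.00057447]), 'joint_torque': array([-7.53713721e-04, -3.93320131e+01,  1.88929331e+01,  4.19800758e+00,
       -2.61003101e-03,  2.82049925e-06]), 'eef_pos': array([139.79037564, 608.63410425, 230.34569304]), 'eef_rot': array([ 1.61848827,  1.56885026, -1.74905095]), 'ft_force': array([-0.0159906 ,  0.4711447 ,  0.24632188]), 'torque': array([-0.00064501,  0.01757557, -0.005595  ]), 'opening': 85.10690234374547}
```

View pics/scene0.png

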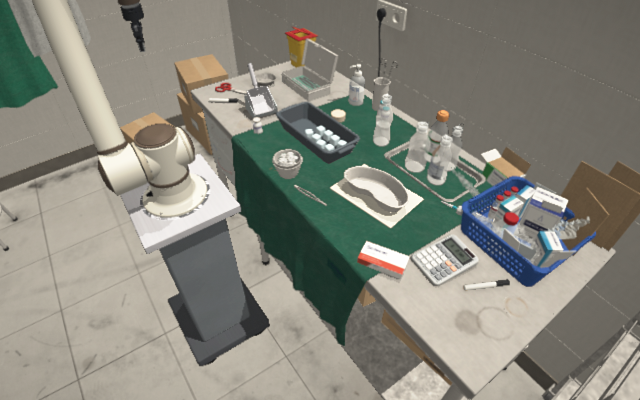

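View pics/top0.png

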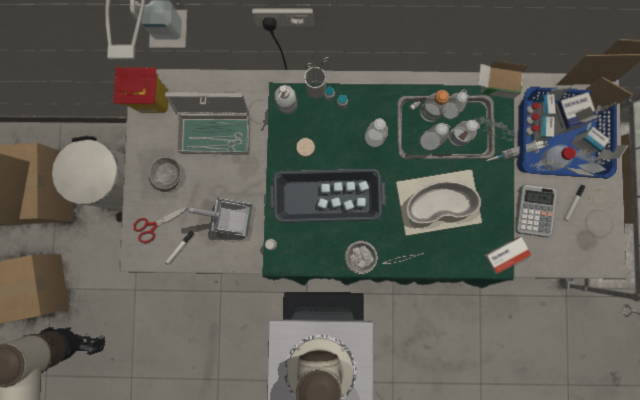

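```bash
python3 - <<'E'
from h import *
im=cv2.imread("/tmp/top0.png")
a=cv2.resize(im[155:255,175:495],None,fx=2.5,fy=2.5,interpolation=cv2.INTER_CUBIC)
b=cv2.resize(im[185:250,180:260],None,fx=5,fy=5,interpolation=cv2.INTER_CUBIC)
c=np.zeros((600,800,3),np.uint8); c[:250,:800]=a; c[260:585,:400]=b
s=cv2.imread("/tmp/scene0.png"); e=cv2.resize(s[60:130,235:315],None,fx=4.8,fy=4.8,interpolation=cv2.INTER_CUBIC)[:325,:384]; c[260:260+e.shape[0],410:410+e.shape[1]]=e
cv2.imwrite("pics/c1.png",c)
for p in [(272,195),(384,195),(325,172),(325,219)]: print(p,atz("top",*p,68).round())
E
```

```text
(272, 195) [528. 148.  68.]
(384, 195) [ 532. -187.   68.]
(325, 172) [599. -10.  68.]
(325, 219) [458. -12.  68.]
```

View pics/c1.png

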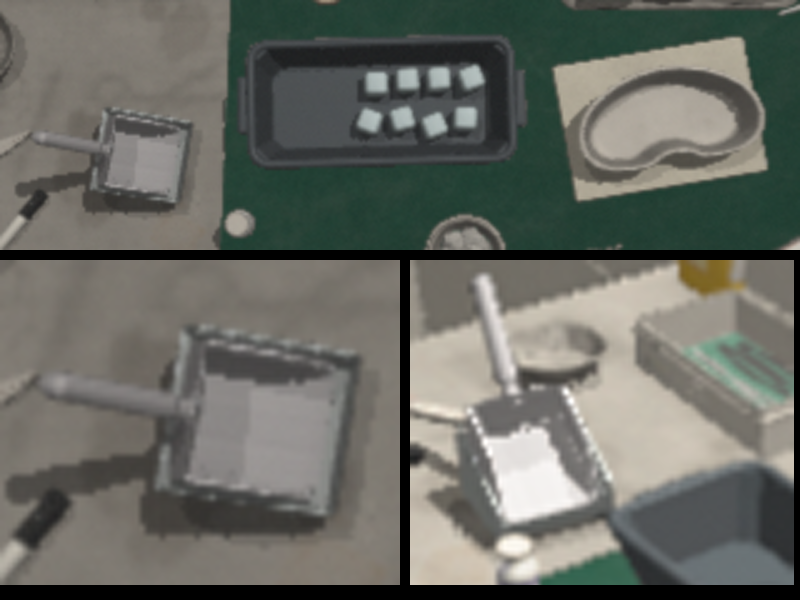

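```bash
python3 - <<'E'
from h import *
A=lambda x,y,z:atz("top",175+x/2.5,155+y/2.5,z)[:2]
B=lambda x,y,z:atz("top",180+x/5,185+y/5,z)[:2]
e=B(45,384,168); b=B(188,406,84); print("handle end",e,"base",b,"len",np.linalg.norm(e-b),"yaw",np.degrees(np.arctan2(*(b-e)[::-1])))
d=(b-e)/np.linalg.norm(b-e); print("grip",e+27*d,"lip",e+131*d)
for p in[(355,352),(325,518)]: print("front cheek",B(*p,25))
print("pan rim",[A(*p,68).round() for p in[(248,40),(512,38),(517,160),(252,165)]],"lugs",A(240,104,60),A(525,97,60))
print("cubes",[A(*p,42).round() for p in[(376,83),(407,80),(438,78),(471,77),(368,121),(401,118),(433,126),(465,118)]])
print("dish",[A(*p,47).round() for p in[(580,140),(765,110),(690,68),(610,170),(665,140)]])
print("pad",[A(*p,6).round() for p in[(554,68),(742,38),(767,170),(577,201)]])
print("vial cap",A(239,222,56))
E
```

```text
handle end [329.76021174 362.64552407] base [314.91948915 300.98718235] len 63.41922540306804 yaw -103.5332632412276
grip [323.44194614 336.39519989] lip [299.10492311 235.28284006]
front cheek [346.38581214 212.6624694 ]
front cheek [245.93447195 228.3529943 ]
pan rim [array([601., 143.]), array([ 607., -174.]), array([ 461., -181.]), array([450., 135.])] lugs [523.96945669 151.62327794] [ 536.89796075 -190.66672112]
cubes [array([553., -11.]), array([558., -49.]), array([561., -87.]), array([ 562., -127.]), array([507.,  -2.]), array([511., -42.]), array([502., -81.]), array([ 512., -120.])]
dish [array([ 487., -259.]), array([ 526., -482.]), array([ 576., -392.]), array([ 451., -295.]), array([ 488., -361.])]
pad [array([ 579., -233.]), array([ 620., -467.]), array([ 456., -496.]), array([ 414., -261.])]
vial cap [382.55587568 150.0656567 ]
```

```bash
python3 -m inch '[[0.182,-0.273,0,-87,0.085],[0.182,-0.273,0,-87,0.085],[0.182,-0.273,0,-87,0.085],[0.182,-0.273,0,-87,0.085],[0.182,-0.273,0,-87,0.085],[0.182,-0.273,0,-87,0.085],[0.182,-0.273,0,-87,0.085],[0.182,-0.273,0,-87,0.085],[0.182,-0.273,0,-87,0.085],[0.182,-0.273,0,-87,0.085]]' 40; python3 - <<'E'
from h import *
print(ctrl.sense()['joints'].round(2),ctrl.sense()['eef_pos'])
snap("top","t1"); snap("scene","s1")
a=cv2.imread("/tmp/t1.png")[180:260,175:275]; b=cv2.imread("/tmp/s1.png")[40:140,200:300]
f=lambda i,s:cv2.resize(i,None,fx=s,fy=s,interpolation=cv2.INTER_CUBIC)
c=np.zeros((400,800,3),np.uint8); c[:320,:400]=f(a,4); c[:400,400:]=f(b,4); cv2.imwrite("pics/c2.png",c)
E
```

```text
t: 1.35
eef_pos: [321.8, 336.1, 231.1]
eef_rot: [2.66, 1.57, -2.223]
ft_force: [-0.1, 0.2, 0.3]
opening: 84.5
[ 1.16  0.11 -0.37 -0.   -1.1  -1.33] [321.76388036 336.06085923 231.12886542]
```

View pics/c2.png

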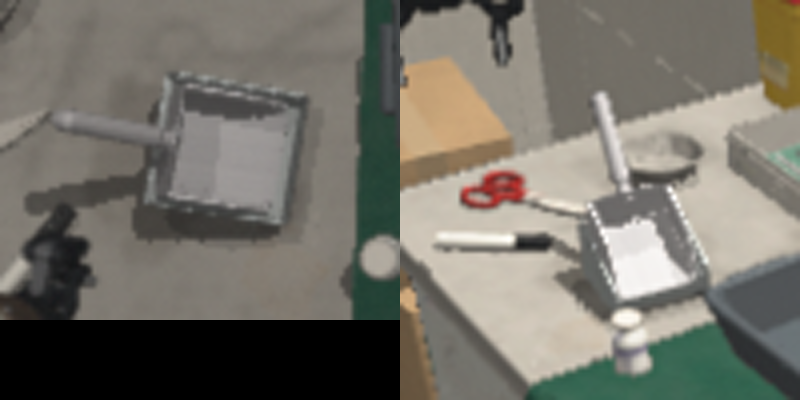

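```bash
python3 - <<'E'
from h import *
print(ctrl.sense()['eef_pos'],ctrl.sense()['t'],ctrl.sense()['joints'].round(3))
for n in("top","scene"): print(n,proj(n,[322,336,231]),proj(n,[322,336,340]),proj(n,[0,0,0]),proj(n,[0,0,300]),proj(n,[140,609,231]))
im=cv2.imread("/tmp/t1.png"); a=im[170:400,120:440]; cv2.imwrite("pics/c3.png",cv2.resize(a,None,fx=2.4,fy=2.4))
E
```

```text
[321.78820479 336.14626761 231.20543566] 1.45 [ 1.158  0.11  -0.365 -0.    -1.095 -1.329]
top [192.38145763 265.75839901] [180.39038626 267.70323249] [319.22207764 370.7240104 ] [316.90768179 401.2104468 ] [ 86.97519804 333.65469362]
scene [213.633681   61.2664516] [208.36343136  31.55174233] [175.178627   194.35630794] [147.29928524 111.73717569] [143.45024938  50.11153511]
```

View pics/c3.png

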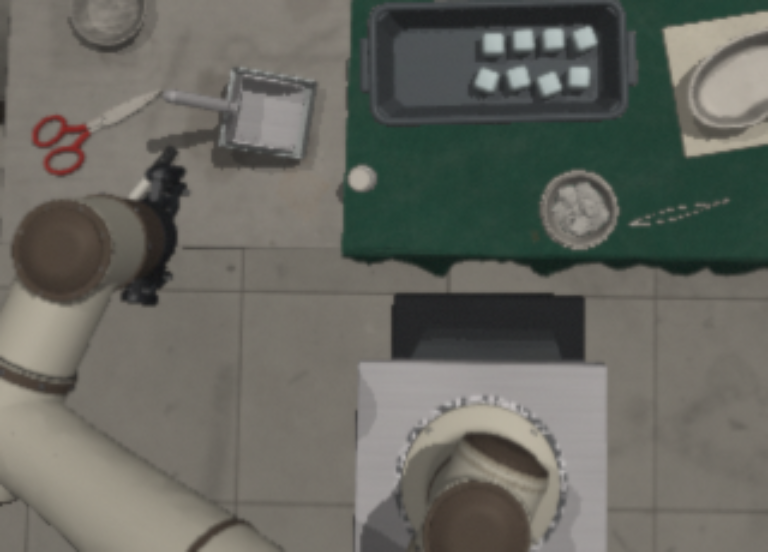

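```bash
python3 - <<'E'
from h import *
B=lambda x,y,z:atz("top",180+x/5,185+(y-260)/5,z)[:2]
e=B(45,384,168); b=B(188,406,84); print("handle end",e,"base",b,"len",np.linalg.norm(e-b),"yaw",np.degrees(np.arctan2(*(b-e)[::-1])))
d=(b-e)/np.linalg.norm(b-e); print("grip",e+27*d,"lip",e+131*d)
f=[B(*p,25) for p in[(355,352),(325,518)]]; print("front cheek",f,(f[0]+f[1])/2)
for p in [(190,328),(160,490)]: print("back cheek",B(*p,77))
E
```

```text
handle end [474.10106987 367.83242668] base [467.48938579 305.74792633] len 62.435563186091215 yaw -96.07879849442288
grip [471.24187455 340.98424234] lip [460.22867774 237.56901379]
front cheek [array([505.36060991, 216.7806677 ]), array([403.29235087, 232.52458121])] [454.32648039 224.65262446]
back cheek [514.37765532 307.57295205]
back cheek [417.83399192 322.37701832]
```

```bash
python3 -m inch '[[0.062,0.005,0,2,0.085],[0.11,0.01,0,2,0.085],[0.15,0.012,0,2,0.085],[0.15,0.012,-0.04,2,0.085],[0.15,0.012,-0.09,2,0.085],[0.15,0.012,-0.109,2,0.085],[0.15,0.012,-0.109,2,0.085]]' 40; python3 - <<'E'
from h import *
snap("top","t2"); snap("scene","s2")
a=cv2.imread("/tmp/t2.png")[180:260,175:275]; b=cv2.imread("/tmp/s2.png")[40:140,200:300]
f=lambda i,s:cv2.resize(i,None,fx=s,fy=s,interpolation=cv2.INTER_CUBIC)
c=np.zeros((400,800,3),np.uint8); c[:320,:400]=f(a,4); c[:400,400:]=f(b,4); cv2.imwrite("pics/c4.png",c)
E
```

```text
t: 2.33
eef_pos: [471.2, 347.3, 120.4]
eef_rot: [2.603, 1.566, -2.247]
ft_force: [-0.4, 0.2, 1.0]
opening: 84.8
```

View pics/c4.png

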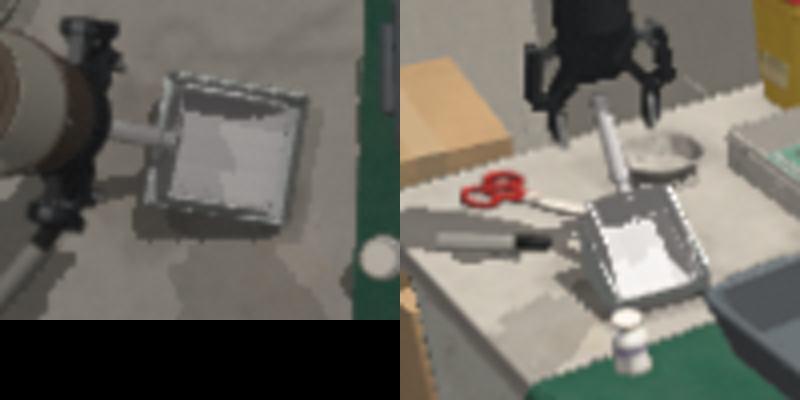

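```bash
python3 -m inch '[[0,0,0,0,0],[0,0,0,0,0],[0,0,0,0,0],[0,0,0,0,0],[0,0,0,0,0],[0,0,0,0,0],[0,0,0,0,0],[0,0,0,0,0]]' 100; python3 -m inch '[[0,0,0.02,0,0],[0,0,0.06,0,0],[0,0,0.1,0,0],[0,0,0.1,0,0]]'; python3 - <<'E'
from h import *
snap("top","t3"); snap("scene","s3")
a=cv2.imread("/tmp/t3.png")[170:250,155:255]; b=cv2.imread("/tmp/s3.png")[20:120,200:300]
f=lambda i,s:cv2.resize(i,None,fx=s,fy=s,interpolation=cv2.INTER_CUBIC)
c=np.zeros((400,800,3),np.uint8); c[:320,:400]=f(a,4); c[:400,400:]=f(b,4); cv2.imwrite("pics/c5.png",c)
E
```

```text
t: 3.42
eef_pos: [472.1, 348.2, 122.7]
eef_rot: [-1.053, 1.57, 0.379]
ft_force: [-0.1, -0.2, 4.4]
opening: 14.8
t: 3.92
eef_pos: [472.9, 349.6, 225.0]
eef_rot: [-0.492, 1.564, 0.94]
ft_force: [0.4, -0.1, -2.3]
opening: 14.6
```

View pics/c5.png

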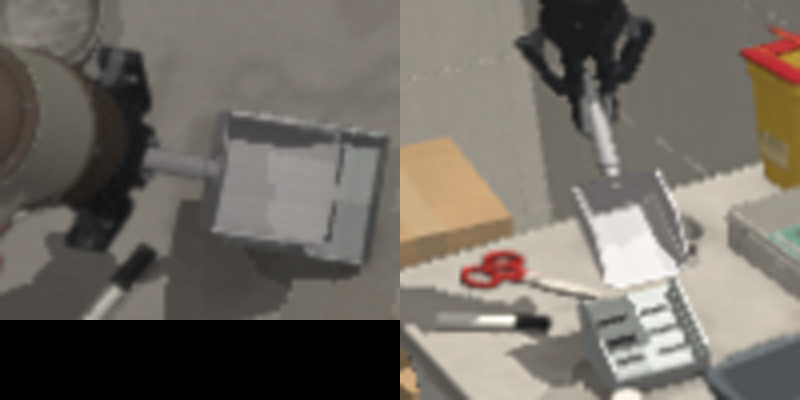

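```bash
python3 - <<'E'
from h import *
L=[atz("top",155+x/4,170+y/4,120)[:2] for x,y in[(388,131),(363,263)]]; print(L, np.linalg.norm(L[0]-L[1]))
l=(L[0]+L[1])/2; s=ctrl.sense(); g=s['eef_pos'][:2]; print(l,g,np.degrees(np.arctan2(*(l-g)[::-1])),np.linalg.norm(l-g),s['torque'],s['ft_force'],s['joints'].round(2))
d=L[1]-L[0]; print(np.degrees(np.arctan2(d[1],d[0]))-270)
E
```

```text
[array([499.96435441, 199.19586427]), array([404.68572086, 214.72673166])] 96.5361375431091
[452.32503764 206.96129796] [470.96257846 347.83526343] -97.53643013459087 142.1014851279367 [0.08676326 0.07444326 0.00282696] [-0.89673492 -0.52840644 -2.43562048] [ 0.91  0.33 -0.11 -0.   -1.14 -1.05]
-99.25805857610663
```

```bash
python3 -m inch '[[0.015,-0.05,0,3,0],[0.034,-0.11,0,6,0],[0.051,-0.167,0,8.5,0],[0.051,-0.167,0,8.5,0],[0.051,-0.167,-0.05,8.5,0],[0.051,-0.167,-0.09,8.5,0],[0.051,-0.167,-0.1,8.5,0],[0.051,-0.167,-0.1,8.5,0]]' 50; python3 -m inch '[[0,0,-0.005,0,0],[0,0,-0.01,0,0],[0,0,-0.015,0,0],[0,0,-0.015,0,0]]'
```

```text
t: 5.03
eef_pos: [524.2, 182.7, 124.2]
eef_rot: [-1.578, 1.568, 0.006]
ft_force: [-1.8, 0.5, 13.2]
opening: 14.9
t: 5.52
eef_pos: [527.3, 188.5, 115.2]
eef_rot: [-0.942, 1.553, 0.642]
ft_force: [-10.1, 15.7, 34.7]
opening: 14.7
```

```bash
python3 -m inch '[[0,0,0,0,0],[0,0,0,0,0],[0,0,0,0,0]]' 20; python3 -m inch '[[0,0,-0.005,0,0],[0,0,-0.01,0,0],[0,0,-0.01,0,0]]'
```

```text
t: 5.9
eef_pos: [527.3, 188.5, 115.2]
eef_rot: [-0.94, 1.553, 0.644]
ft_force: [-9.8, 15.9, 34.6]
opening: 14.8
t: 6.28
eef_pos: [521.4, 181.7, 96.2]
eef_rot: [1.761, 1.568, -2.941]
ft_force: [-0.6, -1.1, -2.0]
opening: 14.9
```

```bash
python3 - <<'E'
from h import *
snap("top","t4"); snap("scene","s4")
a=cv2.imread("/tmp/t4.png")[160:240,220:400]; b=cv2.imread("/tmp/s4.png")[40:165,250:370]
f=lambda i,s:cv2.resize(i,None,fx=s,fy=s,interpolation=cv2.INTER_CUBIC)
c=np.zeros((600,800,3),np.uint8); x=f(a,2.3); c[:x.shape[0],:x.shape[1]]=x; x=f(b,4.8)[:,180:566]; c[:600,414:414+x.shape[1]]=x; 
x=f(b,3.3); c[190:590,5:390]=x[:400,:385]; c[:600,396:]=0; x=f(cv2.imread("/tmp/t4.png")[165:235,255:355],4); c[:280,400:]=x
cv2.imwrite("pics/c6.png",c)
E
```

```text
(no output)
```

View pics/c6.png

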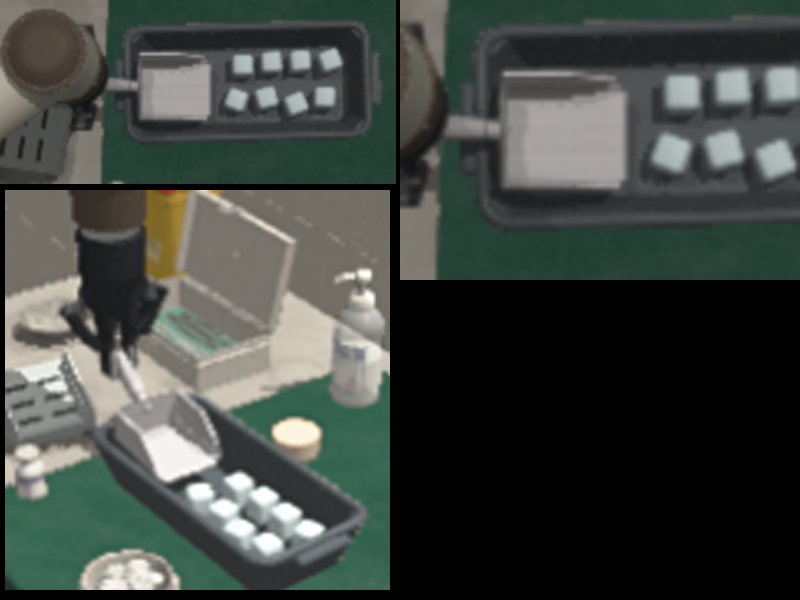

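```bash
python3 -m inch '[[0.004,-0.007,-0.01,0,0],[0.004,-0.007,-0.02,0,0],[0.004,-0.007,-0.03,0,0],[0.004,-0.007,-0.035,0,0],[0.004,-0.007,-0.038,0,0],[0.004,-0.007,-0.038,0,0]]'
```

```text
t: 7.12
eef_pos: [529.7, 175.3, 64.1]
eef_rot: [-1.369, 1.564, 0.214]
ft_force: [-6.5, 2.2, 26.6]
opening: 14.8
```

```bash
python3 -m inch '[[0,0,0.003,0,0],[0,0,0.004,0,0.03],[0,0,0.004,0,0.05],[0,0,0.004,0,0.05],[0,0,0.004,0,0.05]]'; python3 - <<'E'
from h import *
snap("top","t5"); snap("scene","s5")
f=lambda i,s:cv2.resize(i,None,fx=s,fy=s,interpolation=cv2.INTER_CUBIC)
c=np.zeros((600,800,3),np.uint8); c[:280,:400]=f(cv2.imread("/tmp/t5.png")[165:235,245:345],4); x=f(cv2.imread("/tmp/s5.png")[75:165,265:365],6); c[:540,400:]=x[:540,:400]
c[290:590,:400]=f(cv2.imread("/tmp/s5.png")[85:145,260:340],5)
cv2.imwrite("pics/c7.png",c)
E
```

```text
t: 7.75
eef_pos: [526.7, 173.9, 62.7]
eef_rot: [2.177, 1.57, -2.526]
ft_force: [0.9, 1.0, 0.0]
opening: 50.0
```

View pics/c7.png

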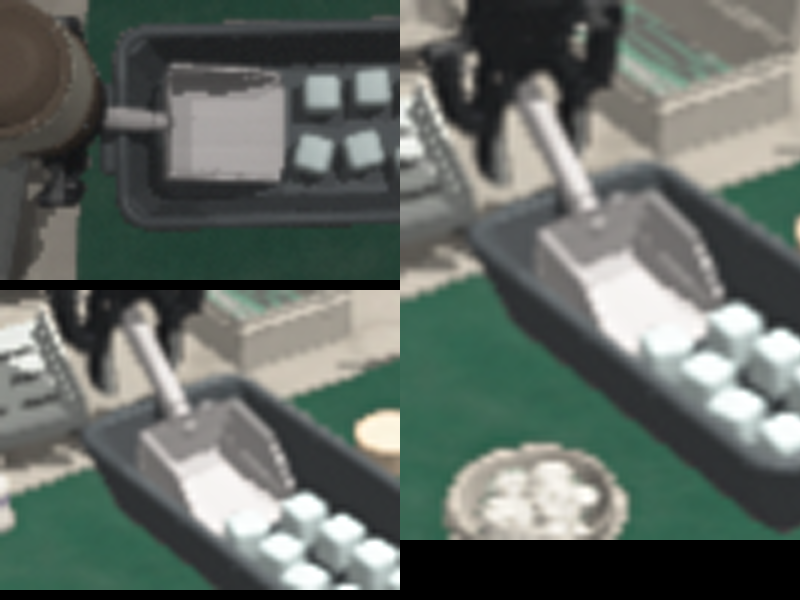

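```bash
python3 - <<'E'
from h import *
A=lambda x,y,z:atz("top",245+x/4,165+y/4,z).round(1)
print("lip",A(283,90,12),A(281,182,12),"back top",A(168,66,54),A(167,180,54),"handle",A(150,120,55),A(115,119,78))
print("cubes",[A(*p,42) for p in[(322,92),(373,87),(313,153),(366,150)]])
E
```

```text
lip [558.5  18.8  12. ] [487.   19.2  12. ] back top [571.  104.9  54. ] [484.6 103.9  54. ] handle [529.7 117.6  55. ] [528.  141.5  78. ]
cubes [array([554.1, -11.7,  42. ]), array([558.4, -50.5,  42. ]), array([507.4,  -5.5,  42. ]), array([510.2, -45.7,  42. ])]
```

```bash
python3 -m inch '[[0,0.006,0.011,0,0.05],[0,0.006,0.011,0,0.02],[0,0.006,0.011,0,0],[0,0.006,0.011,0,0],[0,0.006,0.011,0,0],[0,0.006,0.011,0,0],[0,0.006,0.011,0,0]]' 120; python3 -m inch '[[0.002,-0.008,0,0,0],[0.002,-0.016,0,0,0],[0.003,-0.024,0,0,0],[0.003,-0.032,0,0,0],[0.003,-0.040,0,0,0],[0.004,-0.048,0,0,0]]'
```

```text
t: 8.72
eef_pos: [527.1, 180.2, 74.5]
eef_rot: [-1.154, 1.57, 0.426]
ft_force: [0.1, 0.1, 2.1]
opening: 14.7
t: 9.48
eef_pos: [530.8, 131.5, 74.3]
eef_rot: [1.396, 1.571, 2.976]
ft_force: [-0.5, 2.7, 2.5]
opening: 14.6
```

```bash
python3 -m inch '[[0,-0.008,0,0,0],[0.001,-0.016,-0.001,0,0],[0.001,-0.024,-0.001,0,0],[0.001,-0.032,-0.001,0,0],[0.002,-0.040,-0.001,0,0],[0.002,-0.048,-0.001,0,0]]'; python3 -m inch '[[0,-0.008,0,0,0],[0,-0.016,0,0,0],[0,-0.024,0,0,0],[0,-0.03,0,0,0]]'
```

```text
t: 10.22
eef_pos: [533.2, 83.8, 73.4]
eef_rot: [-1.171, 1.57, 0.41]
ft_force: [0.5, 5.4, 2.3]
opening: 15.0
t: 10.72
eef_pos: [533.0, 53.8, 73.5]
eef_rot: [-0.923, 1.57, 0.658]
ft_force: [0.0, 4.2, 3.4]
opening: 14.2
```

```bash
python3 - <<'E'
from h import *
snap("top","t6"); snap("scene","s6")
f=lambda i,s:cv2.resize(i,None,fx=s,fy=s,interpolation=cv2.INTER_CUBIC)
c=np.zeros((500,800,3),np.uint8); c[:280,:400]=f(cv2.imread("/tmp/t6.png")[160:230,290:390],4); c[:,400:]=f(cv2.imread("/tmp/s6.png")[80:180,285:365],5)
cv2.imwrite("pics/c8.png",c)
E
```

```text
(no output)
```

View pics/c8.png

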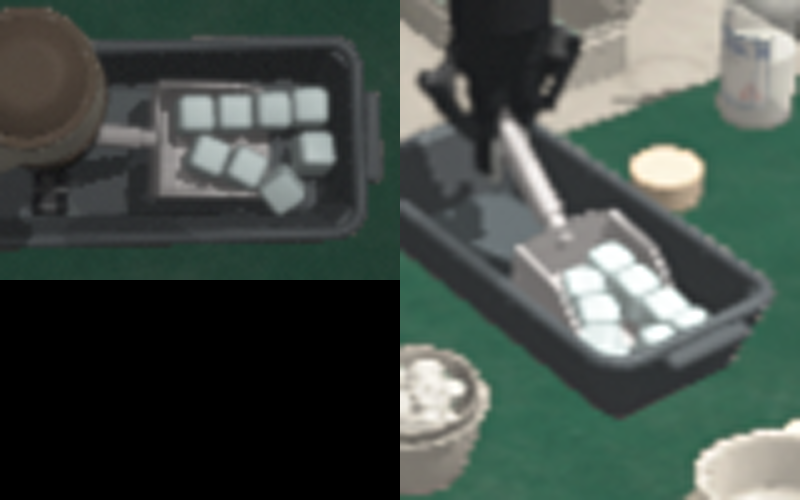

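```bash
python3 -m inch '[[0,-0.006,0,0,0],[0,-0.012,0,0,0],[0,-0.018,0,0,0],[0,-0.02,0,0,0]]' 120; python3 -m inch '[[0,0,0.003,0,0],[0,0,0.01,0,0],[0,0,0.02,0,0],[0,0,0.033,0,0],[0,0,0.048,0,0],[0,0,0.063,0,0],[0,0,0.078,0,0],[0,0,0.09,0,0],[0,0,0.097,0,0],[0,0,0.1,0,0],[0,0,0.1,0,0]]'; python3 - <<'E'
from h import *
snap("top","t7"); snap("scene","s7")
f=lambda i,s:cv2.resize(i,None,fx=s,fy=s,interpolation=cv2.INTER_CUBIC)
c=np.zeros((500,800,3),np.uint8); c[:280,:400]=f(cv2.imread("/tmp/t7.png")[160:230,290:390],4); c[:,400:]=f(cv2.imread("/tmp/s7.png")[60:160,285:365],5)
cv2.imwrite("pics/c9.png",c); print(ctrl.sense()['torque'])
E
```

```text
t: 11.32
eef_pos: [534.0, 36.6, 74.3]
eef_rot: [-0.715, 1.565, 0.865]
ft_force: [-3.0, 19.0, 10.7]
opening: 14.5
t: 12.7
eef_pos: [532.7, 34.1, 173.1]
eef_rot: [1.743, 1.57, -2.96]
ft_force: [0.8, -0.8, -4.4]
opening: 14.4
[0.46056408 0.07442357 0.03487703]
```

View pics/c9.png

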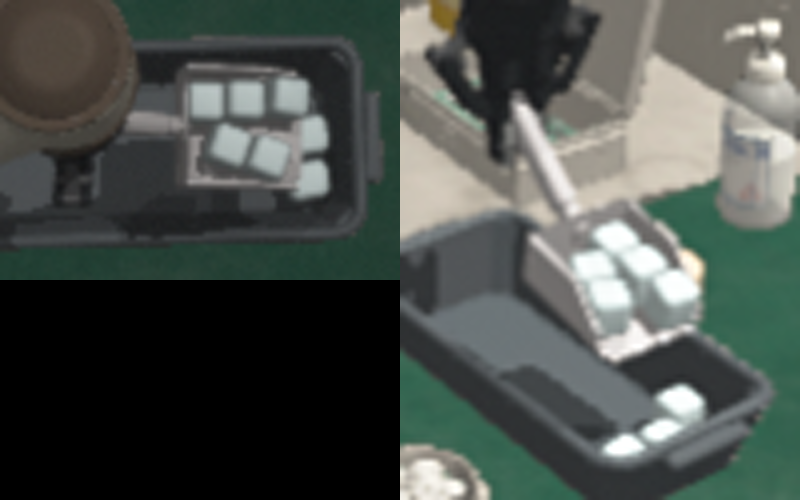

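```bash
python3 -m inch '[[-0.001,-0.003,0,0.2,0],[-0.004,-0.011,-0.002,0.7,0],[-0.009,-0.024,-0.005,1.4,0],[-0.014,-0.04,-0.009,2.3,0],[-0.02,-0.057,-0.012,3.2,0],[-0.026,-0.074,-0.016,4.2,0],[-0.033,-0.091,-0.02,5.1,0],[-0.038,-0.107,-0.023,6,0],[-0.043,-0.121,-0.026,6.8,0],[-0.047,-0.132,-0.029,7.4,0],[-0.05,-0.139,-0.031,7.8,0],[-0.051,-0.142,-0.031,8,0]]'; python3 - <<'E'
from h import *
t=cams.grab_frame("top")["frame"][:,:,::-1].copy(); cv2.imwrite("/tmp/t8.png",t)
s=ctrl.sense(); print(s['eef_pos'],s['torque'],s['ft_force'],s['joints'].round(2))
# cubes in the scoop: bright bluish blobs
h=cv2.cvtColor(t,cv2.COLOR_BGR2HSV); m=((h[...,2]>185)&(t[...,0].astype(int)>t[...,2]+6)).astype(np.uint8)
n,l,st,c=cv2.connectedComponentsWithStats(m[160:240,280:480]); print([(tuple((c[i]+[280,160]).round()),st[i,4]) for i in range(1,n) if st[i,4]>15])
t0=cv2.imread("/tmp/top0.png"); h=cv2.cvtColor(t0,cv2.COLOR_BGR2HSV); print("one cube HSV",h[187,325],h[203,417],t0[187,325],t0[203,437])
E
```

```text
t: 14.3
eef_pos: [481.5, -108.4, 142.1]
eef_rot: [1.531, 1.57, -3.032]
ft_force: [-0.7, 0.6, -1.3]
opening: 14.6
[ 481.67722235 -108.3381003   142.28495892] [ 0.15206409  0.03498521 -0.02264747] [ 0.25304404 -1.08913802 -2.63063828] [ 0.11  0.25 -0.43  0.   -0.88  0.04]
[]
one cube HSV [ 87  15 185] [ 17  26 176] [184 185 174] [159 170 176]
```

```bash
python3 - <<'E'
from h import *
for f in("t7","t8"):
    t=cv2.imread(f"/tmp/{f}.png"); m=((t[...,0].astype(int)-t[...,2]>3)&(t[...,1]>140)).astype(np.uint8)
    R=m[150:250,280:480]; n,l,st,c=cv2.connectedComponentsWithStats(R); print(f,[(tuple((c[i]+[280,150]).round()),st[i,4]) for i in range(1,n) if st[i,4]>8])
for i in range(3):
    s=ctrl.sense(); print(s['torque'].round(2),s['ft_force'].round(2))
print(proj("top",[510,-267,80]))
E
```

```text
t7 [((np.float64(341.0), np.float64(184.0)), np.int32(62)), ((np.float64(352.0), np.float64(184.0)), np.int32(61)), ((np.float64(362.0), np.float64(183.0)), np.int32(60)), ((np.float64(368.0), np.float64(193.0)), np.int32(44)), ((np.float64(347.0), np.float64(195.0)), np.int32(66)), ((np.float64(357.0), np.float64(198.0)), np.int32(68)), ((np.float64(368.0), np.float64(204.0)), np.int32(51))]
t8 [((np.float64(358.0), np.float64(181.0)), np.int32(27)), ((np.float64(409.0), np.float64(196.0)), np.int32(53)), ((np.float64(399.0), np.float64(198.0)), np.int32(60)), ((np.float64(391.0), np.float64(200.0)), np.int32(33)), ((np.float64(393.0), np.float64(210.0)), np.int32(61)), ((np.float64(403.0), np.float64(211.0)), np.int32(63))]
[ 0.15  0.03 -0.02] [ 0.25 -1.09 -2.63]
[ 0.15  0.03 -0.02] [ 0.25 -1.09 -2.63]
[ 0.15  0.03 -0.02] [ 0.25 -1.09 -2.63]
[411.54618913 202.53133052]
```

```bash
python3 -m inch '[[0.001,-0.006,-0.002,0,0],[0.005,-0.028,-0.007,0,0],[0.012,-0.067,-0.015,0,0],[0.019,-0.110,-0.021,0,0],[0.011,-0.061,-0.021,0,0],[0.002,-0.012,-0.006,0,0],[-0.005,0.03,0.01,0,0],[-0.005,0.03,0.01,0,0]]'; python3 - <<'E'
from h import *
snap("top","t9"); snap("scene","s9")
f=lambda i,s:cv2.resize(i,None,fx=s,fy=s,interpolation=cv2.INTER_CUBIC)
t=cv2.imread("/tmp/t9.png"); m=((t[...,0].astype(int)-t[...,2]>3)&(t[...,1]>140)).astype(np.uint8)
R=m[150:250,280:520]; n,l,st,c=cv2.connectedComponentsWithStats(R); print([(tuple((c[i]+[280,150]).round()),st[i,4]) for i in range(1,n) if st[i,4]>8])
c=np.zeros((600,800,3),np.uint8); x=f(t[160:245,330:495],4.8); c=x[:408,:792]; cv2.imwrite("pics/c10.png",c)
E
```

```text
t: 15.35
eef_pos: [478.2, -75.8, 154.1]
eef_rot: [-1.652, 1.566, 0.073]
ft_force: [0.3, -0.9, -2.1]
opening: 14.3
[((np.float64(359.0), np.float64(181.0)), np.int32(18)), ((np.float64(448.0), np.float64(193.0)), np.int32(65)), ((np.float64(438.0), np.float64(195.0)), np.int32(62)), ((np.float64(458.0), np.float64(194.0)), np.int32(50)), ((np.float64(448.0), np.float64(202.0)), np.int32(64)), ((np.float64(439.0), np.float64(207.0)), np.int32(65))]
```

```bash
python3 -m inch '[[0,0.02,0.03,-1,0],[0,0.065,0.04,-3,0],[0,0.115,0.04,-5,0],[0,0.165,0.04,-7,0],[0,0.215,0.04,-9,0],[0,0.265,0.04,-11,0],[-0.002,0.315,0.04,-13,0],[-0.004,0.365,0.04,-15,0],[-0.005,0.41,0.04,-16.5,0],[-0.005,0.427,0.04,-16.5,0],[-0.005,0.427,0.04,-16.5,0],[-0.005,0.427,0.04,-16.5,0]]' 120; python3 - <<'E'
from h import *
s=ctrl.sense(); print(s['eef_pos'],s['torque'],s['ft_force'],s['t'])
E
```

```text
t: 16.95
eef_pos: [472.1, 347.6, 191.9]
eef_rot: [2.607, 1.569, -2.246]
ft_force: [-0.2, -0.4, -2.3]
opening: 14.3
[472.10878405 347.62198562 191.90903847] [ 0.13621741 -0.02378769 -0.01304088] [-0.2483933  -0.40322566 -2.31185492] 16.95
```

```bash
python3 -m inch '[[0,0.001,-0.02,0,0],[0,0.001,-0.045,0,0],[0,0.001,-0.053,0,0],[0,0.001,-0.053,0,0],[0,0.001,-0.053,0,0]]' 20; python3 -m inch '[[0,0,0,0,0.014],[0,0,0,0,0.0144],[0,0,0,0,0.0147],[0,0,0,0,0.015]]'; python3 - <<'E'
from h import *
s=ctrl.sense(); print(s['torque'],s['ft_force'])
E
```

```text
t: 17.58
eef_pos: [472.6, 350.3, 140.6]
eef_rot: [-0.7, 1.569, 0.732]
ft_force: [-0.3, 0.6, -1.3]
opening: 14.5
t: 18.08
eef_pos: [471.9, 350.1, 139.3]
eef_rot: [0.229, 1.571, 1.662]
ft_force: [0.2, -0.3, -1.6]
opening: 15.2
[ 0.16721122 -0.00095645  0.03754832] [ 0.18067563 -0.27942805 -1.64273144]
```

```bash
cat > chk.py <<'E'
from h import *
s=ctrl.sense(); t0=cv2.imread("/tmp/top0.png").astype(int); t=cams.grab_frame("top")["frame"][:,:,::-1]; cv2.imwrite("/tmp/now.png",t); sc=cams.grab_frame("scene")["frame"][:,:,::-1]; cv2.imwrite("/tmp/nows.png",sc)
R=np.s_[195:245,216:258]; print("stand diff",abs(t.astype(int)-t0)[R].mean().round(2),"torque",s['torque'].round(2),"F",s['ft_force'].round(1),"op",s['opening'])
E
python3 -m inch '[[0,0,0,0,0.0153],[0,0,0,0,0.0153]]'; python3 chk.py;python3 -m inch '[[0,0,0,0,0.0156],[0,0,0,0,0.0156]]'; python3 chk.py;python3 -m inch '[[0,0,0,0,0.0159],[0,0,0,0,0.0159]]'; python3 chk.py;python3 -m inch '[[0,0,0,0,0.0162],[0,0,0,0,0.0162]]'; python3 chk.py
```

```text
t: 18.32
eef_pos: [471.9, 350.1, 139.3]
eef_rot: [2.752, 1.571, -2.099]
ft_force: [0.9, -1.3, -1.4]
opening: 15.1
stand diff 24.29 torque [ 0.21 -0.06  0.08] F [ 0.9 -1.3 -1.4] op 15.083950676492274
t: 18.68
eef_pos: [471.9, 350.1, 139.3]
eef_rot: [-0.06, 1.571, 1.372]
ft_force: [0.2, -0.1, -1.8]
opening: 15.9
stand diff 24.29 torque [ 0.18  0.   -0.03] F [ 0.2 -0.1 -1.8] op 15.893423459616644
t: 19.02
eef_pos: [471.8, 349.9, 139.3]
eef_rot: [2.815, 1.57, -2.036]
ft_force: [0.3, 0.1, -1.1]
opening: 15.9
stand diff 5.88 torque [-0.08  0.08 -0.08] F [ 0.3  0.1 -1.1] op 15.939130145758496
t: 19.38
eef_pos: [472.1, 350.3, 139.7]
eef_rot: [-0.781, 1.57, 0.652]
ft_force: [0.2, -0.6, -0.8]
opening: 16.0
stand diff 4.84 torque [-0.06  0.08 -0.02] F [ 0.2 -0.6 -0.8] op 16.023327334778433
```

```bash
python3 -m inch '[[0,0,-0.002,0,0.018],[0,0,-0.002,0,0.03],[0,0,-0.002,0,0.06],[0,0,-0.002,0,0.085],[0,0,-0.002,0,0.085],[0,0,-0.002,0,0.085],[0,0,-0.002,0,0.085],[0,0,0.03,0,0.085],[0,0,0.08,0,0.085],[0,0,0.12,0,0.085]]'; python3 -m inch '[[-0.06,0,0,0,0.085],[-0.12,0,0,0,0.085],[-0.18,0,0,0,0.085],[-0.18,0,0,0,0.085]]'; python3 chk.py; python3 - <<'E'
from h import *
f=lambda i,s:cv2.resize(i,None,fx=s,fy=s,interpolation=cv2.INTER_CUBIC)
t=cv2.imread("/tmp/now.png");s=cv2.imread("/tmp/nows.png")
c=np.zeros((600,800,3),np.uint8); c[:250]=f(t[155:255,175:495],2.5); c[260:585,:400]=f(t[185:250,180:260],5); c[260:600,410:800]=f(s[60:128,235:313],5)
cv2.imwrite("pics/c11.png",c)
E
```

```text
t: 20.72
eef_pos: [472.1, 350.2, 261.4]
eef_rot: [-0.8, 1.569, 0.632]
ft_force: [-0.3, 0.1, -1.0]
opening: 84.9
t: 21.22
eef_pos: [289.0, 349.8, 260.1]
eef_rot: [0.141, 1.569, 1.579]
ft_force: [0.1, -0.5, -0.8]
opening: 85.0
stand diff 4.49 torque [-0.02 -0.05  0.03] F [ 0.1 -0.5 -0.8] op 84.96965916803248
```

View pics/c11.png

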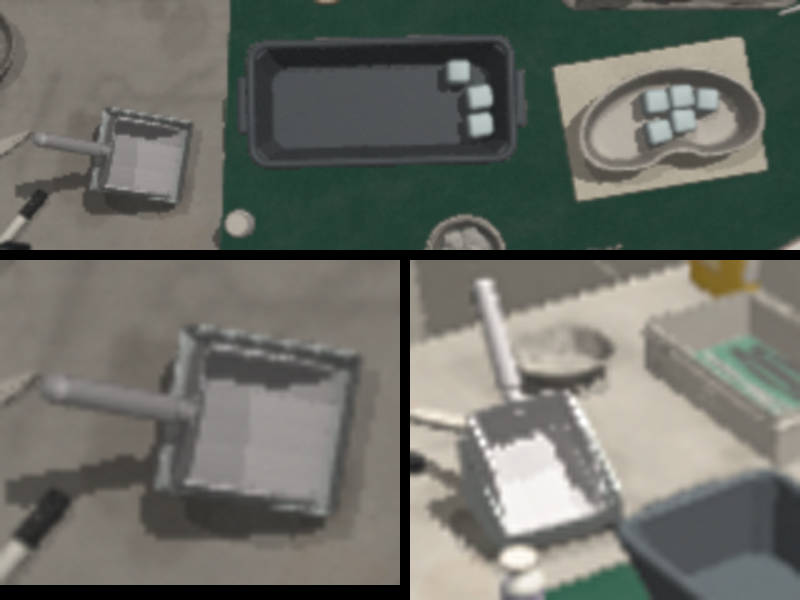

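The picture shows the scoop in its stand, looking the same as at the start: handle end at (45,384) and front edge at (355,352)–(325,518) in the enlarged crop. Five cubes are in the dish, around (640–718, 88–140). The other three are in the pan, and none are on the table or pad. I'm handing in.

```bash
python3 -c "
from station import ctrl
print(ctrl.sense()['qd'].round(4)); print(ctrl.hand_in())"
```

```text
[-0.0337  0.0305  0.0198  0.0003  0.0012  0.0003]
the job is handed in; nothing more can be done
None
```

The job is handed in, at about 21 s on the robot's clock out of the 61 s allowed. Five cubes are in the kidney dish and the scoop is back in its stand.

- **Scooping:** I took the scoop from its stand, set it level on the bare end of the pan and took a new grip higher on the handle. Pushing it through the ice and lifting brought up five cubes.
- **Tipping:** I ran the level scoop low over the dish and pulled it back sharply, so the cubes slid off into it.
- **Returning the scoop:** I eased the grip above the stand until the scoop swung nose-down onto the sheet, then opened the fingers and moved the arm clear.

**Last checks:** the final picture shows five cubes in the dish, three in the pan and none on the table or pad. The dish and the vial are where they were. The scoop and its handle line up with the first picture by eye. The pixel comparison of the stand area gave a mean difference of 4.5, against 24 with the scoop held level above the stand. I put that 4.5 down to shadows but did not check it.

**Not checked:**
- The infusion bottle was outside the final crop; the arm stayed well away from it.
- I did not measure the scoop's distances to its home points or its tilt.
- I have no reading for ice touching the fingers; none appeared near them in the pictures.
- The arm's joints still read about 0.03 rad/s just before hand-in, with the gripper clear of everything.

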